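# Rock a centrifuge rotor to check its bearing for play

### The arm

A 7-joint arm with a two-finger parallel gripper is mounted at the origin on a cart in front of the work surface, level with it; the furniture and walls round the work are solid. World frame = base frame: x ahead of the robot, y to its left, z up, the work surface at z = 0. Lengths are in m, angles in rad, forces in N, time in s.
With the tool pointing down it reaches from about 0.425 to 0.875 m from the base axis. Payload 4.7 kg.
Tool frame: the origin (TCP) lies at the very end of the fingers, on their centre line; the grasp point (between the pads) lies 19 mm behind it (ctrl.grasp_offset is the distance from the TCP to the grasp point, in m); z points along the fingers, y is the line along which they close (so a half turn about z gives the same grasp; the last joint's range is limited). The gripper opens to 87 mm and grips with 3 to 60 N. Pads are 19 mm wide; open, the fingers measure 117 mm over their backs; the gripper's body (75 mm by 190 mm) begins 51 mm behind the grasp point.
Start: joints at [-1.307, 0.321, -0.07, 1.45, 0.023, 1.371, -0.057], TCP at [0.161, 0.63, 0.223] pointing down, gripper open.
Joint ranges: [-2.86, 2.86], [-0.3, 2.09], [-1.38, 1.24], [0.06, 2.45], [-1.56, 4.7], [0.09, 2.05], [-2.69, 2.69]. Speed limits (rad/s): [2.57, 2.57, 3.14, 3.14, 3.14, 3.14, 3.14].

### API

Orientations are given as a 3x3 rotation matrix whose columns are the frame's x, y, z axes.
In Python, from bench import ctrl, cams, ticket gives the robot as it stands. Calls block until the motion is done:
- ctrl.goto(position, orientation): joint-space move of the TCP to a pose.
- ctrl.move_straight(position, velocity=0.15, frame=None): straight line of the TCP; frame=None keeps the orientation; velocity is the mean speed in m/s.
- ctrl.goto_joints(angles): joint-space move.
- ctrl.command_gripper(opening, newtons=None): finger opening in m; newtons is the grip in N (None keeps the last); returns when the fingers have stopped.
- ctrl.hold(seconds).
- ctrl.inverse_kinematics(position, orientation): joint angles nearest the present ones, or None.
- cams.camera(name): name is "scene" or "top"; returns a dict with "pixels" (420x560x3 uint8, red, green, blue), "z_map" (420x560 float32, m along the optical axis (not along the pixel's ray), 0 where there is no reading), "mtx" (3x3 intrinsics, pixels), "D" ([k1, k2, p1, p2, k3] as OpenCV has them; the pictures are not rectified), "view" (4x4, takes a point from world to camera coordinates). Camera axes: x right, y down, z forward; pixel columns grow to the right and rows downward; lengths in m; the calibration is good to about 2 mm. A picture is of the moment at which its call begins.
A pose or a line that the arm cannot do raises ctrl.PlanningError and nothing moves.
- ticket.job_done(): hands the job in; it is judged then, once.
Readings, each from a call of its own:
- ctrl.current_t(): time.
- ctrl.current_q(): joint angles.
- ctrl.current_joint_velocities(): joint speeds.
- ctrl.current_effort(): joint torques, N m.
- ctrl.current_tool_pos(): TCP position.
- ctrl.current_ee_rot(): TCP orientation.
- ctrl.current_contact_force(): force on the tool from outside, world axes, zero at the start.
- ctrl.current_torque(): the same for the moment, N m.
- ctrl.current_finger_gap(): finger opening in m.
- ctrl.current_grip_force(): force on a finger pad.
Only numpy, scipy, OpenCV 4.12 (cv2) and the standard library are available. Lean on these libraries where they do the work, as an engineer would, in place of code of your own. Each camera call takes 0.05 s, during which the arm holds its last target. There are 200 camera calls.

### The job

Check the spindle bearing of the blue-knobbed rotor for play: take its knob and rock the rotor all the way over towards its red bucket, then all the way over towards its white bucket, then once more all the way towards the red one, pausing a moment at each side. Then let go so that it stands upright again, and leave the yellow-knobbed rotor unrocked.

Things in the scene. Friction and masses are not known exactly. Their poses are not given: they have to be found in the camera images.
- blue_knob (a point): Centre of the ribbed blue cylinder knob (26 mm across, 36 mm tall, axis upright) on the rotor to check; 120 mm above the table when upright, knob from 102 to 138 mm. z is the knob's axis; x points along the rotor's bar to its red bucket (the other is white). The rotor rocks only in this x-z plane, about a pivot on the knob's axis 70 mm below this point.
- blue_rotor (a joint): Lean of the blue-knobbed rotor, rad: 0 upright, positive = knob towards the red bucket, which sinks; negative = towards the white. Stops at +0.30 and -0.30 (knob centre 21 mm aside, 3 mm lower). A rubber mount brings it upright when let go; about 3 N at the knob holds it at a stop.
- yellow_knob (a point): Centre of the yellow knob of a second rotor, alike but for the knob's colour; same axes; a bystander. Each rotor: a bar 130 mm long over its two buckets (33 mm across, rims 74 mm above the table, centres 48 mm from the middle), on a round grey base 92 mm across, fixed to the table.
- yellow_rotor (a joint): Lean of the yellow-knobbed rotor, rad: 0 upright, same meaning and stops as the blue one.

How it is judged:
On the way, in this order (a step that is already met when the one before it is completed fails the run):
1. the blue-knobbed rotor is rocked over towards its red bucket (lean beyond 0.20 of 0.30 rad for 0.2 s) (value of joint blue_rotor above 0.2 rad), for 0.2 s.
2. then over towards its white bucket (lean beyond 0.20 rad the other way for 0.2 s) (value of joint blue_rotor below -0.2 rad), for 0.2 s.
3. then once more towards its red bucket (value of joint blue_rotor above 0.2 rad), for 0.2 s.
At the end, for the whole second after the job is handed in: Both rotors stand upright (within 0.06 rad), the blue-knobbed one at rest (value of joint blue_rotor between -0.06 and 0.06 rad and velocity of joint blue_rotor between -0.1 and 0.1 rad/s and value of joint yellow_rotor between -0.06 and 0.06 rad); the robot touches nothing.
It fails at once if the yellow-knobbed rotor is rocked (lean beyond 0.1 rad) (value of joint yellow_rotor above 0.1 rad or value of joint yellow_rotor below -0.1 rad).
It also fails if it takes over 35 s, if anything falls off the work surface, if the arm or the gripper's body presses on something with over 40 N, if the wrist force passes 120 N, or if a joint passes its speed limit or range.

## Working session

There is one attempt and no reset: what is moved stays moved. The work goes in short steps, each a Python script; the robot and the scene stay as the last script left them, time stands still between calls to the robot, and variables do not carry over. Pictures are saved under pics/ and viewed, at most 10 in all, crops included, and the job is handed in when it is done.

```bash
mkdir -p pics; cat > h.py <<'E'
import numpy as np, cv2
from bench import ctrl,cams,ticket
def pix2w(c,u,v,z=None):
    p=cv2.undistortPoints(np.array([[[u,v]]],float),c["mtx"],c["D"])[0,0]
    d=np.array([p[0],p[1],1.]); V=c["view"]; R,t=V[:3,:3],V[:3,3]
    o=-R.T@t; r=R.T@d
    s=c["z_map"][int(v),int(u)] if z is None else (z-o[2])/r[2]
    return o+s*r
E
python3 - <<'E'
from h import *
import pickle
for n in("top","scene"):
    c=cams.camera(n); pickle.dump(dict(c),open(n+".pkl","wb"))
    cv2.imwrite(f"pics/{n}0.png",cv2.cvtColor(c["pixels"],cv2.COLOR_RGB2BGR))
    print(n,-c["view"][:3,:3].T@c["view"][:3,3],c["view"][2,:3])
E
```

```text
top [ 0.38660816 -0.14103765  0.97816082] [ 0.07069441 -0.01403148 -0.99739933]
scene [ 0.05529059 -0.68998302  0.66126999] [ 0.47968308  0.6332287  -0.60739243]
```

View pics/top0.png

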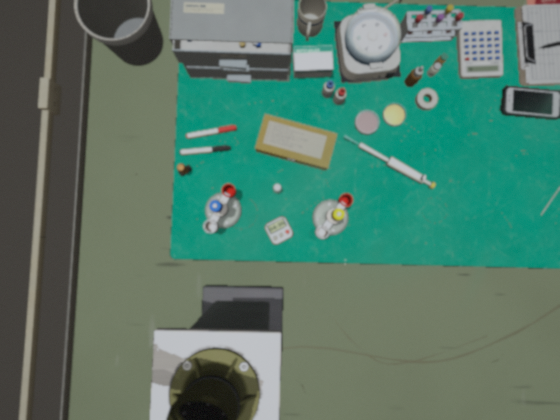

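View pics/scene0.png

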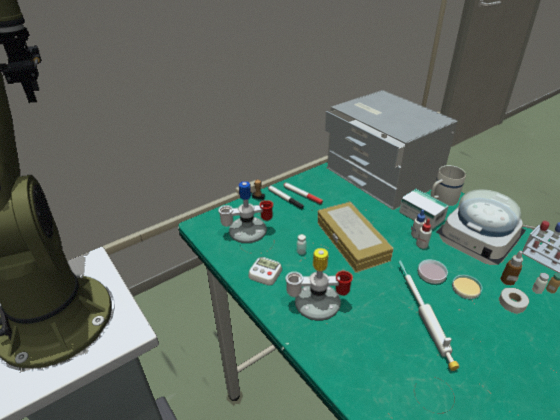

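The top view shows the blue knob at about (216,206) with its red bucket at (229,190) and white bucket at (210,227). The yellow knob is at (339,214), with red at (346,200) and white at (321,233). I'll enlarge the top crop and compute positions.

```bash
python3 - <<'E'
from h import *
import pickle
c=pickle.load(open("top.pkl","rb")); s=pickle.load(open("scene.pkl","rb"))
bgr=cv2.cvtColor(c["pixels"],cv2.COLOR_RGB2BGR)
a=cv2.resize(bgr[165:245,190:260],None,fx=7,fy=7,interpolation=cv2.INTER_CUBIC)
b2=cv2.cvtColor(s["pixels"],cv2.COLOR_RGB2BGR)[170:250,210:280]
cv2.imwrite("pics/crop.png",np.hstack([a[:, :400],cv2.resize(b2,None,fx=5.7,fy=7)[:, :399]]))
for n,cc,lo,hi,z in(("blue",c,(100,150,60),(130,255,255),.138),("yel",c,(22,150,80),(32,255,255),.138),
   ("blue",s,(100,150,40),(130,255,255),.12),("yel",s,(22,150,60),(32,255,255),.12),("red",c,(0,180,60),(6,255,255),.074),("red",s,(0,180,60),(6,255,255),.06)):
    m=cv2.inRange(cv2.cvtColor(cc["pixels"],cv2.COLOR_RGB2HSV),lo,hi)
    k,_,st,ce=cv2.connectedComponentsWithStats(m)
    for i in range(1,k):
        u,v=ce[i]
        if st[i,4]>15: print(n,"top" if cc is c else "scene",ce[i].round(1),st[i],pix2w(cc,u,v,z).round(4),pix2w(cc,u,v).round(3))
E
```

```text
blue top [217.5 207.1] [212 202   9   9  32] [ 0.451  -0.0095  0.138 ] [ 0.451 -0.009  0.137]
yel top [336.  215.4] [333 210  10  10  39] [ 0.4397 -0.2727  0.138 ] [ 0.44  -0.273  0.138]
blue scene [244.6 190.7] [239 182  12  17 152] [ 0.4559 -0.0043  0.12  ] [ 0.449 -0.016  0.129]
yel scene [320.1 260. ] [314 249  14  22 228] [ 0.4448 -0.2798  0.12  ] [ 0.436 -0.289  0.132]
yel scene [453.  365.4] [449 361   9   9  53] [ 0.4548 -0.5648  0.12  ] [ 0.529 -0.542  0.019]
red top [229.1 189.4] [223 185  12  11  76] [ 0.4991 -0.0257  0.074 ] [ 0.504 -0.021  0.035]
red top [346.3 198.8] [340 195  11  10  65] [ 0.4842 -0.3067  0.074 ] [ 0.488 -0.314  0.034]
red scene [266.5 209.6] [260 201  12  19 139] [ 0.4988 -0.0272  0.06  ] [ 0.492 -0.037  0.069]
red scene [343.8 282.2] [337 272  15  23 217] [ 0.4842 -0.3092  0.06  ] [ 0.473 -0.319  0.076]
```

View pics/crop.png

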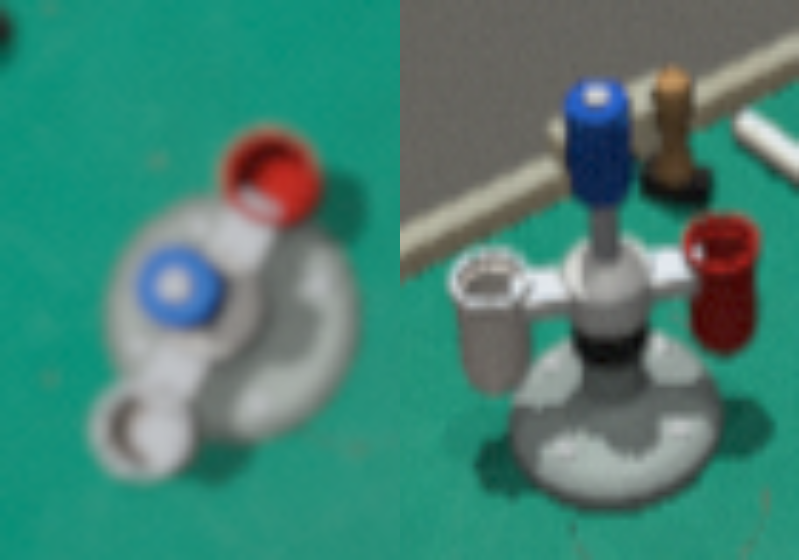

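In the crop, the knob top is centred at top-image (215.7,205.7), the red rim at (228.9,190.1) and the white rim at (210.7,226.4). The rotor is upright and a bucket stands clear on each side.

```bash
python3 - <<'E'
from h import *
import pickle
c=pickle.load(open("top.pkl","rb"));s=pickle.load(open("scene.pkl","rb"))
k=pix2w(c,215.7,205.7,.138);r=pix2w(c,228.9,190.1,.074);w=pix2w(c,210.7,226.4,.074)
ks=pix2w(s,210+597/5.7,170+95/7,.138)
print(k,r,w,(r+w)/2,np.linalg.norm(r-w),ks)
d=r-w;d/=np.linalg.norm(d);print(d,np.degrees(np.arctan2(d[1],d[0])))
k=(k+ks)/2
for z in(.25,.105):
  for sg in(1,-1):
    for nm,y in(("y along x",d),("y perp",np.array([-d[1],d[0],0]))):
      y=sg*y;R=np.column_stack([np.cross(y,[0,0,-1]),y,[0,0,-1]])
      for off in(-.03,0,.03):
        q=ctrl.inverse_kinematics(np.r_[(k+off*d)[:2],z],R);print(z,sg,nm,off,None if q is None else np.round(q,2))
E
```

```text
[ 0.45409398 -0.00545243  0.138     ] [ 0.49749009 -0.02515249  0.074     ] [0.40966135 0.01482057 0.074     ] [ 0.45357572 -0.00516596  0.074     ] 0.09649731737471573 [ 0.58399844 -0.09876183  0.138     ]
[ 0.91016762 -0.41424015  0.        ] -24.471474059987127
0.25 1 y along x -0.03 [ 0.02 -0.02  0.01  1.79  0.    1.38 -0.4 ]
0.25 1 y along x 0 [ 0.01  0.04  0.04  1.73 -0.    1.38 -0.38]
0.25 1 y along x 0.03 [-0.01  0.1   0.08  1.66 -0.01  1.38 -0.35]
0.25 1 y perp -0.03 [ 0.02 -0.02  0.01  1.79  0.    1.38  1.17]
0.25 1 y perp 0 [ 0.02  0.04  0.03  1.73 -0.    1.38  1.19]
0.25 1 y perp 0.03 [ 0.01  0.1   0.06  1.66 -0.01  1.38  1.22]
0.25 -1 y along x -0.03 [-0.9  -0.08  0.89  1.81  0.07  1.38  2.69]
0.25 -1 y along x 0 [ 1.24  0.2  -1.32  1.69  0.2   1.4   2.61]
0.25 -1 y along x 0.03 [ 1.09  0.26 -1.18  1.63  0.24  1.41  2.6 ]
0.25 -1 y perp -0.03 [ 0.48 -0.01 -0.45  1.77 -0.    1.38 -1.96]
0.25 -1 y perp 0 [-0.97  0.02  1.05  1.75 -0.02  1.38 -1.92]
0.25 -1 y perp 0.03 [-0.89  0.14  1.06  1.69 -0.12  1.38 -1.81]
0.105 1 y along x -0.03 [-0.73  0.09  0.79  2.   -0.07  1.08 -0.33]
0.105 1 y along x 0 [-0.7   0.18  0.82  1.94 -0.15  1.09 -0.24]
0.105 1 y along x 0.03 [-0.67  0.26  0.85  1.87 -0.22  1.11 -0.17]
0.105 1 y perp -0.03 [-0.74  0.09  0.8   2.   -0.08  1.08  1.25]
0.105 1 y perp 0 [-0.7   0.18  0.82  1.94 -0.15  1.09  1.33]
0.105 1 y perp 0.03 [-0.66  0.26  0.84  1.87 -0.21  1.11  1.4 ]
0.105 -1 y along x -0.03 [ 1.1   0.25 -1.17  1.94  0.25  1.11  2.54]
0.105 -1 y along x 0 [ 1.07  0.35 -1.17  1.88  0.35  1.14  2.49]
0.105 -1 y along x 0.03 [ 1.04  0.44 -1.17  1.81  0.44  1.18  2.44]
0.105 -1 y perp -0.03 [-0.97  0.12  1.07  2.   -0.12  1.08 -1.85]
0.105 -1 y perp 0 [-0.91  0.23  1.07  1.94 -0.23  1.1  -1.74]
0.105 -1 y perp 0.03 [-0.84  0.33  1.07  1.87 -0.32  1.13 -1.65]
```

```bash
cat >> h.py <<'E'
K=np.array([.4538,-.0053]); d=np.array([.9102,-.4142,0])
def pose(a,K=K,up=0.,zc=.120):
    """TCP pose gripping the knob centre at lean a"""
    ax=np.cross([0,0,1],d); Rt=cv2.Rodrigues(ax*a)[0]
    y=np.array([-d[1],d[0],0]); R0=np.column_stack([np.cross(y,[0,0,-1]),y,[0,0,-1]])
    piv=np.r_[K,zc-.07]
    return piv+Rt@np.array([0,0,.07-ctrl.grasp_offset+up]), Rt@R0
E
python3 - <<'E'
from h import *
import pickle
s=pickle.load(open("scene.pkl","rb"));print(pix2w(s,210+197/5.7,170+95/7,.138))
for a in(0,.29,-.29):
    p,R=pose(a);q=ctrl.inverse_kinematics(p,R);print(a,p,q)
ctrl.command_gripper(.06,15)
p,R=pose(0,up=.13); ctrl.goto(p,R); print(ctrl.current_t(),ctrl.current_q(),ctrl.current_tool_pos()-p)
for a in(0,.29,-.29):
    p,R=pose(a);q=ctrl.inverse_kinematics(p,R);print(a,p,q)
c=cams.camera("scene");cv2.imwrite("pics/s1.png",cv2.resize(cv2.cvtColor(c["pixels"],cv2.COLOR_RGB2BGR)[80:300,140:380],None,fx=2.5,fy=2.5,interpolation=cv2.INTER_CUBIC))
E
```

```text
[ 0.45775498 -0.00323682  0.138     ]
0 [ 0.4538 -0.0053  0.1013] [-0.76478823 -0.01949265  0.7203179   2.08792144  0.0146705   1.06836804
  1.09210891]
0.29 [ 0.46715204 -0.01137604  0.09915786] [-0.62894272  0.32174405  0.79631112  1.84999764 -0.30640508  1.36361914
  1.42625464]
-0.29 [0.44044796 0.00077604 0.09915786] [-0.78704292 -0.28192292  0.52245403  2.31980921  0.42349327  0.88247413
  0.63637648]
3.3583 [-0.15069346 -0.10449244  0.09477381  1.90026401  0.0100254   1.3453657
  1.08685863] [ 1.76044262e-04  9.95170682e-04 -3.64633215e-05]
0 [ 0.4538 -0.0053  0.1013] [-1.47552817e-01  4.14189215e-03  1.01075790e-01  2.06960559e+00
 -4.76995809e-04  1.06786636e+00  1.09749051e+00]
0.29 [ 0.46715204 -0.01137604  0.09915786] [-0.1132258   0.25278533  0.18662667  1.83273474 -0.14956743  1.33677775
  1.27270763]
-0.29 [0.44044796 0.00077604 0.09915786] [-0.16536926 -0.21247872 -0.03576645  2.30209845  0.22000109  0.82725818
  0.81151647]
```

View pics/s1.png

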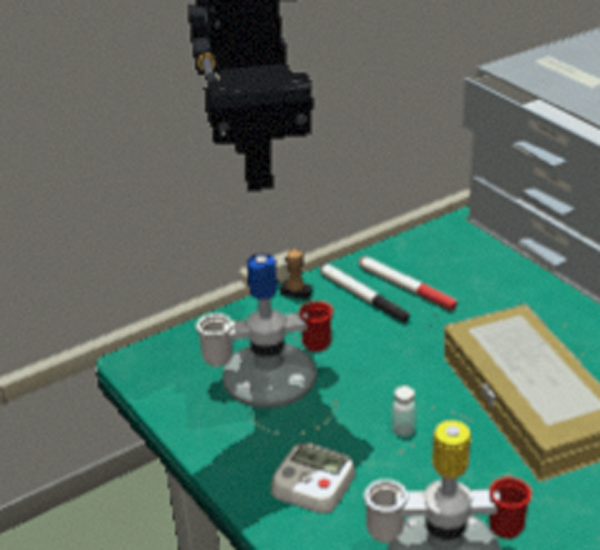

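The gripper hovers directly above the upright blue knob at crop (262,275), its closing line square to the bar. The path down is clear, so I'll descend and grip.

```bash
sed -i 's/^K=.*; d=/K=np.array([.4548,-.0048]); d=/' h.py; python3 - <<'E'
from h import *
p,R=pose(0); ctrl.move_straight(p,.12,R); print("down",ctrl.current_contact_force())
ctrl.command_gripper(.015,15); print("grip",ctrl.current_finger_gap(),ctrl.current_grip_force(),ctrl.current_contact_force(),ctrl.current_t(),ctrl.current_tool_pos()-p)
c=cams.camera("scene");cv2.imwrite("pics/s2.png",cv2.resize(cv2.cvtColor(c["pixels"],cv2.COLOR_RGB2BGR)[140:260,190:310],None,fx=5,fy=5,interpolation=cv2.INTER_CUBIC))
E
```

```text
down [ 0.41859644 -0.27345193  0.05660982]
grip 0.02525510432826822 15.000860287982505 [ 2.81185798  4.39377574 -0.92881004] 5.325 [0.00053541 0.00119849 0.00011534]
```

View pics/s2.png

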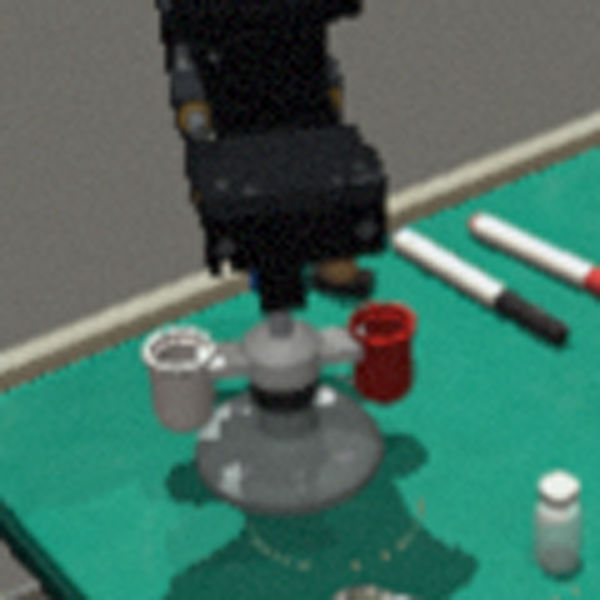

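Gripped: the gap is 25 mm on the 26 mm knob, with a sliver of blue showing left of the fingers at (255,280). That puts the pads about 2 mm towards the red side, which is fine. Next I'll rock it, watching the force.

```bash
python3 - <<'E'
from h import *
def rock(s):
    for a in(0,.2,.26,.29,.32):
        p,R=pose(s*a); ctrl.move_straight(p,.06 if a<=.2 else .03,R)
        f=ctrl.current_contact_force()@d*-s; print(s*a,round(f,1),ctrl.current_contact_force().round(1))
        if a>=.26 and f>10: break
    ctrl.hold(.5)
    c=cams.camera("scene");cv2.imwrite(f"pics/r{ctrl.current_t():.0f}.png",c["pixels"][140:260,190:310,::-1].repeat(4,0).repeat(4,1)); print(ctrl.current_t(),ctrl.current_finger_gap())
rock(1);rock(-1)
E
ls pics
```

```text
0 -0.2 [ 2.4  4.8 -2. ]
0.2 1.2 [1.  5.  2.4]
0.26 2.2 [-0.1  5.1  2.9]
0.29 3.4 [-1.3  5.3  3.1]
0.32 2.7 [-0.7  5.   3.6]
7.275 0.025399808877480615
0 -1.2 [ 1.6  6.3 -2.8]
-0.2 2.0 [ 4.6  5.3 -5.4]
-0.26 4.0 [ 6.4  4.3 -5.3]
-0.29 4.3 [ 6.8  4.5 -3.7]
-0.32 4.4 [ 6.6  3.8 -4.1]
9.3917 0.025978706093643854
crop.png
r7.png
r9.png
s1.png
s2.png
scene0.png
top0.png
```

```bash
python3 -c "
import cv2,numpy as np
cv2.imwrite('pics/rr.png',cv2.resize(np.hstack([cv2.imread('pics/r7.png'),cv2.imread('pics/r9.png')]),(800,400)))"
```

```text
(no output)
```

View pics/rr.png

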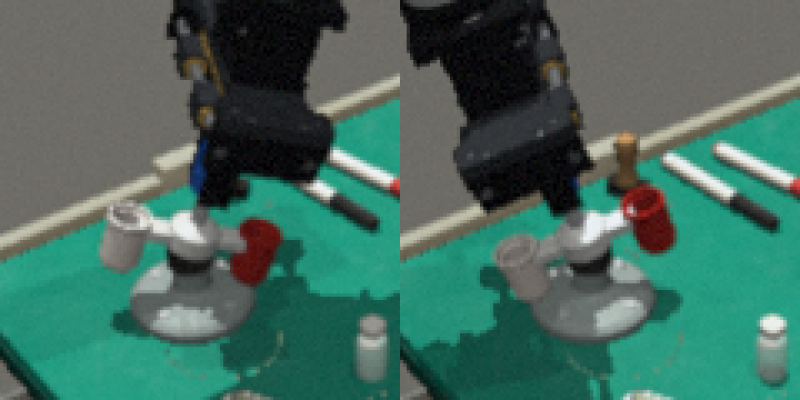

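Left (red side): the rim heights shift by about 39 px from upright, or roughly 0.3 rad. Right (white side): about 32 px, or roughly 0.29 rad. Both are near the stops. The knob shows slightly beside the pads, so it slipped a little, and I'll grip harder for the last rock.

```bash
python3 - <<'E'
from h import *
ctrl.command_gripper(.015,25)
for a in(0,.2,.26,.29,.31):
    p,R=pose(a); ctrl.move_straight(p,.06 if a<=.2 else .03,R)
    f=ctrl.current_contact_force(); print(a,f.round(1))
    if -f@d>10: break
ctrl.hold(.5)
c=cams.camera("scene");cv2.imwrite("pics/r3.png",c["pixels"][140:260,190:310,::-1].repeat(5,0).repeat(5,1)); print(ctrl.current_t(),ctrl.current_finger_gap())
E
```

```text
0 [1.2 5.  1.6]
0.2 [0.6 5.4 3.5]
0.26 [-1.4  5.   4.6]
0.29 [0.1 5.4 3.4]
0.31 [-0.4  5.5  3. ]
11.7333 0.025523855098861317
```

View pics/r3.png

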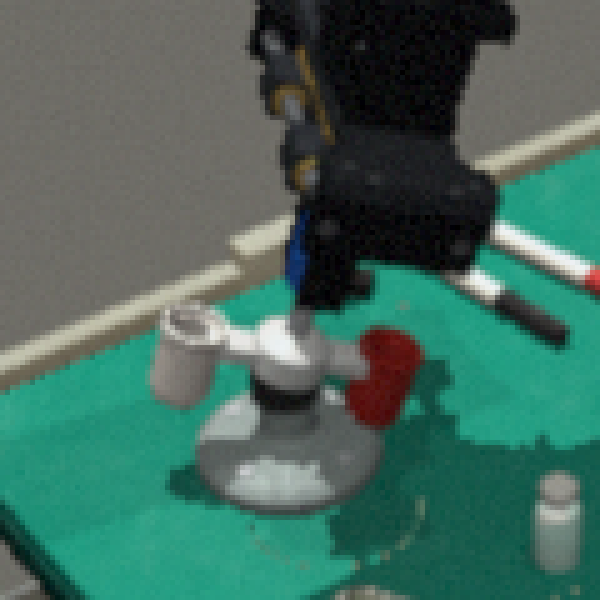

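It leans to the red side: white rim at (190,320), red rim at (393,343), roughly 0.28 rad and well beyond 0.20. I'll return it upright, let go and retreat.

```bash
python3 - <<'E'
from h import *
p,R=pose(0); ctrl.move_straight(p,.06,R); ctrl.hold(.3)
ctrl.command_gripper(.06); p,R=pose(0,up=.13); ctrl.move_straight(p,.12,R); ctrl.hold(1)
c=cams.camera("scene");cv2.imwrite("pics/e.png",cv2.resize(c["pixels"][80:320,140:380,::-1],None,fx=2.4,fy=2.4)); print(ctrl.current_t(),ctrl.current_contact_force())
E
```

```text
15.6417 [-1.1044129   0.33950268  0.06471556]
```

View pics/e.png

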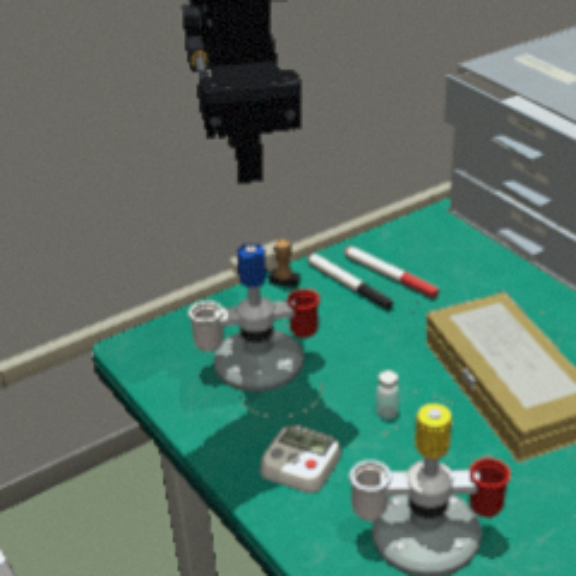

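Both rotors stand upright (blue knob at (252,265), yellow at (434,430)) and the gripper is clear above.

```bash
python3 -c "
from h import *
print(ticket.job_done())"
```

```text
the job is handed in; nothing more can be done
None
```

I rocked the blue-knobbed rotor red, white, then red again, to about 0.28–0.30 rad each time judging by the camera, let it go upright, left the yellow one untouched, and handed the job in at about 16 s (no verdict was returned).

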